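# Dip the glue pot with its gauge rod and show the tip under the magnifier

### The arm

A 6-joint arm with a two-finger parallel gripper is mounted at the origin on the work surface. World frame = base frame: x ahead of the robot, y to its left, z up, the work surface at z = 0. Lengths are in m, angles in rad, forces in N, time in s.
With the tool pointing down it reaches from about 0.325 to 0.85 m from the base axis. Payload 4.4 kg.
Tool frame: the origin (TCP) lies midway between the tips of the shut fingers; the grasp point (between the pads) lies 19 mm behind it; z points along the fingers, y is the line along which they close (so a half turn about z gives the same grasp; the last joint's range is limited). The gripper opens to 94 mm and grips with 3 to 60 N. Pads are 16 mm wide; open, the fingers measure 119 mm over their backs; the gripper's body (75 mm by 177 mm) begins 78 mm behind the grasp point.
Start: joints at [-1.389, 0.207, 1.542, -0, 1.393, -0.15], TCP at [0.187, -0.544, 0.205] pointing down, gripper open.
Joint ranges: [-2.73, 2.73], [-0.86, 2.22], [0.23, 2.46], [-1.11, 4.25], [0.08, 2.63], [-2.82, 2.82]. Speed limits (rad/s): [2.79, 2.79, 3.14, 3.14, 3.14, 3.14].

### API

Orientations are given as [roll, pitch, yaw] about the fixed x, y, z axes, in that order (R = Rz(yaw) Ry(pitch) Rx(roll)).
In Python, from workcell import arm, cams gives the robot as it stands. The module is installed in compiled form; this text tells all that it offers.
- The arm moves only by the tool move_arm, never from a script. Its argument "plan" is a list of rows, each a list of 7 numbers: the turn, a rotation vector about the tool's x, y, z each as a share of pi/4 rad, from -1 to 1, then the shift along the tool's x, y, z each as a share of 300 mm, from -1 to 1, then the opening, from 0 (shut) to 1 (fully open). In form: [[ax, ay, az, dx, dy, dz, gripper], ...]. A call has 1 to 8 rows; each row is the pose to reach, as a shift and turn from the pose commanded when the call began, along the tool's axes at that moment; what a row does not reach only later rows make up. A row lasts 1/12 s, in which the tool goes at most 41.7 mm and 7.16 degrees, less where a joint would pass 70% of its speed; a pose out of reach is approached as far as the arm can. A call with a number of a shift or a turn outside -1 to 1 is refused whole. A call with a gripper value outside its range is refused whole. The fingers move at their own pace and stop on an object; "force" is the grip in N (left out, the last holds). Time passes only in rows, so rows that repeat a pose let the fingers close. It gives the time, the measured TCP pose, the force, the opening and the grip force at its end, in the units of the state.
- arm.read_state(): the state, without advancing time (a new reading comes with each control period).
- cams.capture(name): name is "side" or "top"; returns (picture, depth): 420x560x3 uint8, red, green, blue; 420x560 float32, m along the optical axis (not along the pixel's ray), 0 where there is no reading.
- cams.calibration(name): a dict with "fovy" (degrees; the focal length in pixels is half the picture's height over the tangent of half this angle, whatever the lens; pixels are square), "cx", "cy" (the principal point, pixels), "D" ([k1, k2, p1, p2, k3] as OpenCV has them; the pictures are not rectified), "cam_to_world" (4x4, takes a point from camera to world coordinates). Camera axes: x right, y up, looking along -z (the intrinsics and any distortion apply to the point x, -y, -z); pixel columns grow to the right and rows downward; lengths in m; the calibration is good to about 2 mm. A picture is of the moment at which its call begins. calibration takes no time and is no camera call.
- arm.finish_job(): hands the job in; it is judged then, once.
The state is a dict: "t": time; "joint_pos": joint angles; "joint_velocities": joint speeds; "joint_efforts": joint torques, N m; "tool_pos": TCP position; "tcp_rot": TCP orientation; "wrist_force": force on the tool from outside, world axes, zero at the start; "ft_torque": the same for the moment, N m; "width": finger opening in m; "grasp_force": force on a finger pad.
Only numpy, scipy, OpenCV 4.12 (cv2) and the standard library are available. Lean on these libraries where they do the work, as an engineer would, in place of code of your own. Each camera call takes 0.05 s, during which the arm holds its last target. There are 200 camera calls.

### The job

Check the level in the painter's glue pot: take the gauge rod from its rest, push it into the pot's slanting gauge tube until its collar stops on the tube's mouth, and draw it fully out again. Then hold the rod level with its tip under the middle of the magnifier's lens, a few centimetres below the glass and touching nothing, and finish while holding it there still. Leave the jars, the saucer and the carton where they are.

Things in the scene. Friction and masses are not known exactly. Their poses are not given: they have to be found in the camera images.
- rod_grip (a point): Gauge rod, loose, straight, 203 mm long, about 120 g, lying level, axis 50 mm above the table, handle away from the robot. This point: where to grip, on the axis in the wooden handle, 145 mm from the tip. Handle 100 mm long (42 mm tipward to 58 mm endward of here), 14 mm wide along y, 18 mm high along z. x runs along the rod from tip to handle end; z is up on the rest.
- rod_tip (a point): Rounded tip of the rod's round steel shaft (8 mm thick, 95 mm long from tip to collar), 145 mm along -x from rod_grip; same axes.
- rod_collar (a point): Centre of the tipward face of the round brass collar (34 mm across, 8 mm thick), the face that stops on the tube's mouth: 50 mm along -x from rod_grip, 95 mm from the tip; same axes.
- tube_mouth (a point): Centre of the gauge tube's mouth, 140 mm above the table. The fixed steel tube slopes 30 degrees above level, mouth facing up and away from the robot; z runs along the bore, outward. Mouth 24 mm wide inside, 30 outside, a funnel narrowing within 10 mm to a bore 13 mm wide; 112 mm long, so the tip meets no bottom and the rigid collar stop comes with 95 mm of shaft inside.
- lens (a point): Centre of the magnifier's lens, 200 mm above the table: a clear level disc 92 mm across, 4 mm thick, in a black ring 110 mm across, 12 mm thick. Same axes as the magnifier: x is level and points away from the stand's post, z up. The space under the lens is open on all sides but the post's.
- rest: Fixed dark wooden rest for the rod: plank 210 x 60 x 12 mm; origin on the table below the rod's shaft, 75 mm (+-3) tipward of rod_grip as first laid, x along the rod towards its handle end. Two forks, 8 mm thick along x, centred at x = -30 and +121 mm, hold the rod; cheeks 1.5 mm from the rod each side, tops 56 mm above the table. The handle is free between collar and fork.
- pot: Squat aluminium glue pot that carries the tube, fixed; origin on the table below the tube's mouth, x axis the way the tube leans. The pot is 116 mm across, its centre at x = -105 mm; 135 mm high, its black filler cap 147 mm.
- magnifier: Magnifier on a heavy fixed stand; origin on the table below the lens centre. The post (14 mm thick, 213 mm high) and its foot (80 x 110 mm, 14 mm high) are centred at x = -105 mm.
- pigment_jar: Bystander: small closed glass jar, 48 mm across, 60 mm high; origin at its underside.
- saucer: Bystander: white ceramic saucer, 90 mm across, 20 mm high; origin at its underside.
- brush_jar: Bystander: glass jar 72 mm across, 100 mm high, brushes in it up to about 245 mm high; origin at its underside.
- carton: Bystander: cardboard carton 160 x 110 x 60 mm; origin at its underside.
There are look-alikes about, which are no part of the job. What is meant by the part that bears rod_grip is not black or pink, and is the larger of those in its own colour.

How it is judged:
On the way, in this order (a step that is already met when the one before it is completed fails the run):
1. the held rod is in the tube with its collar stopped on the mouth (distance between rod_collar and tube_mouth below 0.006 m and z of rod_collar in the frame of tube_mouth below 0.003 m and angle between the x axis of rod_grip and the z axis of tube_mouth, either way round below 0.12 rad and contact force between the fingers and rod above 0.5 N), for 0.1 s.
2. the rod is drawn fully out of the tube, still held (distance between rod_tip and tube_mouth above 0.01 m and z of rod_tip in the frame of tube_mouth above 0.005 m and contact force between the fingers and rod above 0.5 N), for 0.1 s.
At the end, for the whole second after the job is handed in: The gripper holds the rod, still (under 30 mm/s), its axis within 8 degrees of level, its tip within 30 mm horizontally of the lens centre and 12 to 85 mm below it, and the rod touches nothing but the gripper (horizontal distance between rod_tip and lens below 0.03 m and z of rod_tip in the frame of lens between -0.085 and -0.012 m and angle between rod_grip's own x axis and vertical between 1.431 and 1.711 rad and linear speed of rod below 0.03 m/s and contact force between the fingers and rod above 0.5 N and contact force between rod and magnifier below 0.1 N and contact force between rod and pot below 0.1 N and contact force between rod and rest below 0.1 N and contact force between rod and pigment_jar below 0.1 N and contact force between rod and saucer below 0.1 N and contact force between rod and brush_jar below 0.1 N and contact force between rod and carton below 0.1 N); the arm keeps its last pose, push and grip.
It fails at once if the pigment jar is moved more than 30 mm (distance of pigment_jar from where it was at the start of the episode above 0.03 m).
It fails at once if the saucer is moved more than 30 mm (distance of saucer from where it was at the start of the episode above 0.03 m).
It fails at once if the brush jar is moved more than 30 mm (distance of brush_jar from where it was at the start of the episode above 0.03 m).
It fails at once if the carton is moved more than 30 mm (distance of carton from where it was at the start of the episode above 0.03 m).
It also fails if it takes over 54 s, if anything falls off the work surface, if the arm or the gripper's body presses on something with over 40 N, if the wrist force passes 120 N, or if a joint passes its speed limit or range.

## Working session

There is one attempt and no reset: what is moved stays moved. The work goes in short steps, Python scripts to look and compute and a tool call to move; the robot and the scene stay as the last step left them, time stands still between calls to the robot, and variables do not carry over. Pictures are saved under pics/ and viewed, at most 10 in all, crops included, and the job is handed in when it is done.

Besides the shell and the picture viewer there is one more tool, called after ">>>" as name(argument=value, ...) on one line, values as JSON. move_arm: Moves the arm, as the interface text tells. Shift numbers are shares of 300 mm and turn numbers shares of pi/4 rad, none past 1 either way. Its arguments: {"type":"object","properties":{"plan":{"type":"array","items":{"type":"array","items":{"type":"number","minimum":-1,"maximum":1}}},"force":{"type":"number"}},"required":["plan"]}

```bash
mkdir -p pics
cat > h.py <<'E'
import numpy as np, cv2
from workcell import arm, cams
from scipy.spatial.transform import Rotation as R
def K(n):
    c=cams.calibration(n); f=210/np.tan(np.radians(c['fovy']/2))
    return np.array([[f,0,c['cx']],[0,f,c['cy']],[0,0,1]]),np.array(c['D'],float),np.array(c['cam_to_world'])
def cap(n):
    p,d=cams.capture(n); np.savez(f'{n}.npz',p=p,d=d); return p,d
def cloud(n,d):
    k,D,T=K(n); v,u=np.mgrid[0:420,0:560]
    q=cv2.undistortPoints(np.stack([u,v],-1).reshape(-1,1,2).astype(np.float64),k,D).reshape(420,560,2)
    P=np.stack([q[...,0]*d,-q[...,1]*d,-d],-1)
    W=P@T[:3,:3].T+T[:3,3]; W[d==0]=np.nan; return W
def ray(n,u,v):
    k,D,T=K(n); q=cv2.undistortPoints(np.array([[[u,v]]],float),k,D).ravel()
    return T[:3,3],T[:3,:3]@np.array([q[0],-q[1],-1])
def atz(n,u,v,z):
    o,r=ray(n,u,v); return o+r*(z-o[2])/r[2]
def proj(n,p):
    k,D,T=K(n); c=(np.linalg.inv(T)@np.r_[p,1])[:3]*[1,-1,-1]
    return cv2.projectPoints(c.reshape(1,1,3),np.zeros(3),np.zeros(3),k,D)[0].ravel()
E
python3 - <<'E'
from h import *
for n in ('side','top'):
    p,d=cap(n); cv2.imwrite(f'pics/{n}0.png',p[...,::-1]); print(n,K(n))
print(arm.read_state())
E
```

```text
side (array([[460.34570611,   0.        , 274.89185781],
       [  0.        , 460.34570611, 209.79870402],
       [  0.        ,   0.        ,   1.        ]]), array([-0.07830604,  0.        ,  0.        ,  0.        ,  0.        ]), array([[-0.78094933,  0.34405723, -0.52128952, -0.14811209],
       [-0.62459109, -0.43289424,  0.64999119,  0.87082769],
       [-0.00202906,  0.83320298,  0.55296355,  0.9052402 ],
       [ 0.        ,  0.        ,  0.        ,  1.        ]]))
top (array([[481.22103345,   0.        , 277.13686559],
       [  0.        , 481.22103345, 208.8580352 ],
       [  0.        ,   0.        ,   1.        ]]), array([-0.02936006,  0.        ,  0.        ,  0.        ,  0.        ]), array([[ 0.02534611,  0.9873684 , -0.15640083,  0.34931893],
       [-0.99965983,  0.02599574,  0.00210923, -0.0069331 ],
       [ 0.00614834,  0.15629417,  0.98769141,  1.34982558],
       [ 0.        ,  0.        ,  0.        ,  1.        ]]))
{'t': 0.1, 'joint_pos': array([-1.38949831e+00,  2.07350717e-01,  1.54278548e+00, -1.68161481e-05,
        1.39348702e+00, -1.50509830e-01]), 'joint_velocities': array([-3.40526677e-04, -1.00171285e-05, -2.90362546e-03,  1.48521847e-04,
        1.03751849e-04, -4.35468165e-04]), 'joint_efforts': array([ 1.62608171e-05, -3.71864748e+01, -2.82294828e+01,  7.00695254e-02,
        3.11851152e-02, -4.86302531e-05]), 'tool_pos': array([ 0.18715562, -0.54293055,  0.20441002]), 'tcp_rot': array([-3.13958257e+00, -2.88107469e-04,  3.31810537e-01]), 'wrist_force': array([0.39839286, 0.79354979, 0.70894418]), 'ft_torque': array([-0.01893413, -0.02036802, -0.01399909]), 'grasp_force': 0.0, 'width': 0.09392346533646098}
```

View pics/top0.png

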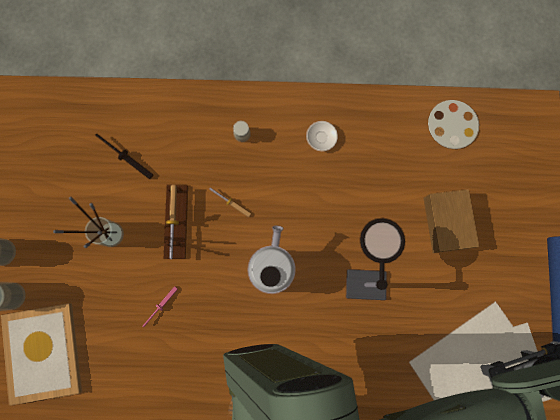

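View pics/side0.png

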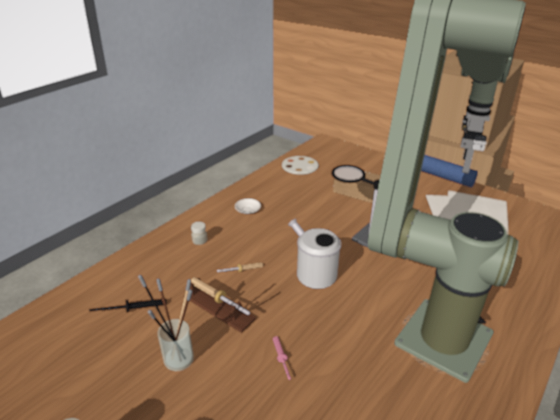

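The top view shows four rod-like things:
- a black rod at (125,155)
- a pink rod at (160,305)
- a small wood-handled rod lying on the table at (230,200)
- the larger wood-handled rod on the dark rest at (177,220)

The rod on the rest fits: it is neither black nor pink, and it is the larger of the two wooden ones. The tube mouth is near (278,230) and the lens near (383,240). I'll enlarge the crop to confirm.

Run:
```python
from h import *
z=np.load('top.npz'); p,d=z['p'],z['d']; W=cloud('top',d)
a=cv2.resize(p[175:275,150:260],None,fx=5,fy=5,interpolation=cv2.INTER_CUBIC)
b=cv2.resize(p[215:315,230:300],None,fx=3,fy=5,interpolation=cv2.INTER_CUBIC)
cv2.imwrite('pics/crop1.png',np.hstack([a,b])[...,::-1])
for v in range(182,262,4): print(v,[tuple((W[v,u]*1000).round().astype(int)) if d[v,u]>0 else 0 for u in range(170,186,3)])
print('tube')
for v in range(222,252,3): print(v,[tuple((W[v,u]*1000).round().astype(int)) if d[v,u]>0 else 0 for u in range(270,286,3)])
Z=W[...,2]; y,x=np.mgrid[0:420,0:560]
for nm,(u0,u1,v0,v1,z0,z1) in dict(lensring=(355,410,210,270,.18,.215),cap=(245,300,240,300,.142,.16),pot=(245,300,240,300,.125,.142)).items():
    m=(x>u0)&(x<u1)&(y>v0)&(y<v1)&(Z>z0)&(Z<z1); q=W[m]; print(nm,m.sum(),q.mean(0),cv2.minEnclosingCircle(q[:,:2].astype(np.float32)))
```

```text
182 [(np.int64(633), np.int64(300), np.int64(-2)), (np.int64(633), np.int64(291), np.int64(-1)), (np.int64(633), np.int64(282), np.int64(-1)), (np.int64(632), np.int64(272), np.int64(6)), (np.int64(634), np.int64(265), np.int64(-1)), (np.int64(635), np.int64(257), np.int64(-6))]
186 [(np.int64(619), np.int64(296), np.int64(11)), (np.int64(609), np.int64(277), np.int64(60)), (np.int64(611), np.int64(270), np.int64(53)), (np.int64(619), np.int64(270), np.int64(13)), (np.int64(621), np.int64(262), np.int64(8)), (np.int64(620), np.int64(253), np.int64(11))]
190 [(np.int64(601), np.int64(288), np.int64(44)), (np.int64(599), np.int64(276), np.int64(58)), (np.int64(600), np.int64(269), np.int64(54)), (np.int64(602), np.int64(263), np.int64(41)), (np.int64(606), np.int64(259), np.int64(21)), (np.int64(609), np.int64(253), np.int64(7))]
194 [(np.int64(596), np.int64(294), np.int64(12)), (np.int64(587), np.int64(275), np.int64(59)), (np.int64(590), np.int64(270), np.int64(46)), (np.int64(596), np.int64(268), np.int64(14)), (np.int64(597), np.int64(261), np.int64(10)), (np.int64(598), np.int64(
[... 6930 characters left out ...]
-26), np.int64(-2)), (np.int64(458), np.int64(-35), np.int64(2))]
249 [(np.int64(438), np.int64(6), np.int64(139)), (np.int64(439), np.int64(-2), np.int64(133)), (np.int64(439), np.int64(-9), np.int64(130)), (np.int64(440), np.int64(-17), np.int64(130)), (np.int64(440), np.int64(-25), np.int64(124)), (np.int64(450), np.int64(-35), np.int64(-4))]
lensring 1610 [ 0.46088522 -0.26285851  0.20279759] ((0.45450496673583984, -0.26328614354133606), 0.06248198449611664)
cap 336 [0.37194208 0.00308311 0.14674406] ((0.3750699758529663, -0.007405951153486967), 0.036465227603912354)
pot 1254 [3.95244025e-01 2.55762072e-04 1.33378681e-01] ((0.39652642607688904, -0.000566118978895247), 0.0656827911734581)
```

View pics/crop1.png

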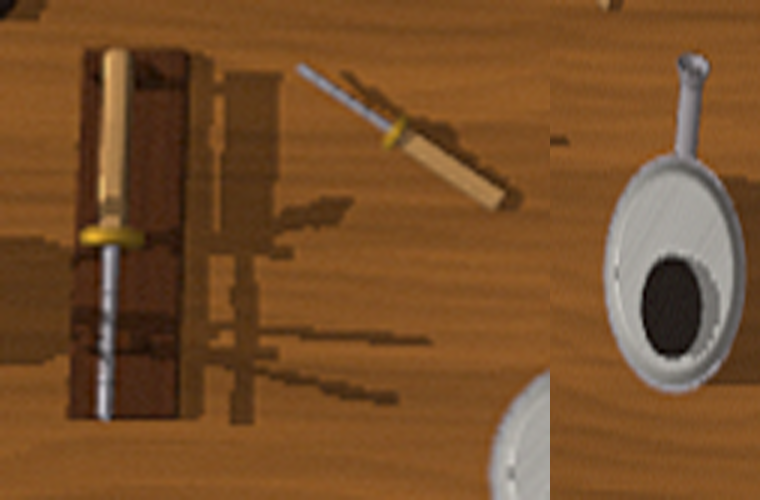

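The crop confirms it: the large wooden-handled rod is on the rest, with its handle end at about (173,184.5), collar at (172,222) and tip at (171,258.5). The tube mouth is at about (277.7,228.6). A side-view crop will let me triangulate.

Run:
```python
from h import *
z=np.load('side.npz'); p,d=z['p'],z['d']
a=cv2.resize(p[270:335,180:260],None,fx=5,fy=5,interpolation=cv2.INTER_CUBIC)
b=cv2.resize(p[210:275,280:345],None,fx=5,fy=5,interpolation=cv2.INTER_CUBIC)
cv2.imwrite('pics/crop2.png',np.hstack([a,b])[...,::-1])
e=atz('top',173.4,184.6,.055);t=atz('top',171,258.3,.051);print('end',e,'tip',t,np.linalg.norm(e-t))
m=atz('top',277.6,228.4,.14);c=atz('top',271.6,269.2,.135);print('mouth',m,'pot',c,np.linalg.norm((m-c)[:2]))
print('lens',atz('top',382.5,240.5,.205), 'post', atz('top',381.5,285,.213))
for nm,q in dict(end=e,tip=t,mouth=m,pot=c).items(): print(nm,proj('side',q))
# rod axis fit from depth cloud
W=cloud('top',np.load('top.npz')['d']); P=np.load('top.npz')['p'].astype(int)
s=(W[...,0]>.41)&(W[...,0]<.615)&(abs(W[...,1]-.275)<.03)&(W[...,2]>.03)
h=s&(P[...,0]>150)&(P[...,0]-P[...,2]>50)
for r in range(186,220,5):
    us=np.where(h[r])[0]; print(r,us.min(),us.max(),atz('top',us.mean(),r,.058)) if len(us) else 0
```

```text
end [0.61428601 0.27682392 0.055     ] tip [0.41286699 0.27228678 0.051     ] 0.20150981799459675
mouth [ 0.4908993  -0.01195611  0.14      ] pot [0.38820058 0.00046759 0.135     ] 0.10344745094905666
lens [ 0.46066823 -0.26312961  0.205     ] post [ 0.35533257 -0.25820435  0.213     ]
end [193.47959955 278.89403725]
tip [250.05319997 312.95274517]
mouth [293.54231599 222.11509079]
pot [320.59692109 238.90775998]
186 171 174 [0.60969893 0.2784007  0.058     ]
191 171 174 [0.59576848 0.27756584 0.058     ]
196 171 174 [0.58188495 0.27673562 0.058     ]
201 171 173 [0.56801206 0.27727408 0.058     ]
206 170 173 [0.55418501 0.27781262 0.058     ]
211 170 173 [0.54043914 0.27699158 0.058     ]
```

View pics/crop2.png

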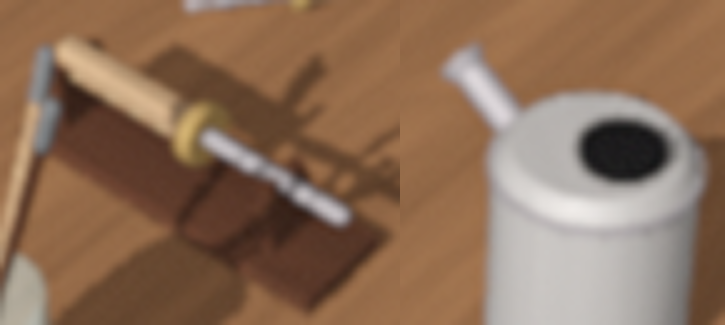

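Side crop: tip at (249.4,313), handle end at (193.3,279.5) and mouth at (292.5,222). All three match the top-view predictions to about 1 px. Next I'll plan the approach.

```bash
cat >> h.py <<'E'
def pose(axis_yaw,pitch):  # rod x dir: yaw, elevation ; tool x=rod x, z = -rod z
    return R.from_euler('xyz',[np.pi,-pitch,axis_yaw])
def plan(targets,s=None,cur=None):
    s=s or arm.read_state()
    p0,R0=(s['tool_pos'],R.from_euler('xyz',s['tcp_rot'])) if cur is None else cur
    for p,Rt in targets:
        a=(R0.inv()*Rt).as_rotvec()/(np.pi/4); d=R0.inv().apply(np.array(p)-p0)/.3
        print(np.round(np.r_[a,d],3).tolist(), 'mm',round(np.linalg.norm(d)*300),'deg',round(np.linalg.norm(a)*45,1))
E
python3 - <<'E'
from h import *
W=cloud('top',np.load('top.npz')['d']).reshape(-1,3)
q=W[(W[:,2]>.09)&(W[:,1]>.2)&(W[:,0]>.35)&(W[:,0]<.75)]; print(len(q),q[np.argsort(q[:,1])][:6],q.max(0))
print(pose(0.02,np.pi/6).as_matrix().round(2))
g=pose(.0225,0); s=arm.read_state(); R0=R.from_euler('xyz',s['tcp_rot'])
A=np.array([.28,-.36,.37]);B=np.array([.42,-.05,.37]);C=np.array([.557,.2762,.20])
plan([(s['tool_pos']+[0,0,.16],R0),(A,g)])
plan([(B,g)],cur=(A,g)); plan([(np.array([.5,.16,.37]),g),(C,g)],cur=(B,g))
E
```

```text
521 [[0.46045699 0.40518292 0.23338265]
 [0.46121141 0.40538037 0.22644707]
 [0.45894298 0.40551797 0.22554505]
 [0.46359035 0.40564994 0.22624   ]
 [0.45853579 0.40658287 0.22906559]
 [0.45793057 0.40687725 0.23462344]] [0.54257161 0.51970529 0.25021362]
[[ 0.87  0.02  0.5 ]
 [ 0.02 -1.    0.01]
 [ 0.5   0.   -0.87]]
[0.0, 0.0, 0.0, 0.0, -0.001, -0.533] mm 160 deg 0.0
[-0.003, 0.0, 0.394, 0.491, -0.477, -0.551] mm 264 deg 17.7
[0.0, 0.0, 0.0, 0.49, -1.023, -0.0] mm 340 deg 0.0
[0.0, 0.0, 0.0, 0.282, -0.694, -0.0] mm 225 deg 0.0
[0.0, 0.0, 0.0, 0.481, -1.077, 0.567] mm 393 deg 0.0
```

>>> move_arm(plan=[[0, 0, 0, 0, 0, -0.27, 1], [0, 0, 0, 0, 0, -0.53, 1], [0, 0, 0, 0, 0, -0.55, 1], [0, 0, 0.2, 0.25, -0.24, -0.55, 1], [0, 0, 0.39, 0.49, -0.48, -0.55, 1], [0, 0, 0.39, 0.49, -0.48, -0.55, 1], [0, 0, 0.39, 0.49, -0.48, -0.55, 1], [0, 0, 0.39, 0.49, -0.48, -0.55, 1]])

```text
t: 0.77
tool_pos: [0.2787, -0.3595, 0.3699]
tcp_rot: [-3.141, 0.0, 0.024]
wrist_force: [1.3, 0.1, -0.4]
width: 0.0941
grasp_force: 0.0
```

>>> move_arm(plan=[[0, 0, 0, 0.48, -1, 0, 1], [0, 0, 0, 0.48, -1, 0, 1], [0, 0, 0, 0.48, -1, 0, 1], [0, 0, 0, 0.48, -1, 0, 1], [0, 0, 0, 0.48, -1, 0, 1], [0, 0, 0, 0.48, -1, 0, 1], [0, 0, 0, 0.48, -1, 0, 1], [0, 0, 0, 0.48, -1, 0, 1]])

```text
t: 1.43
tool_pos: [0.4148, -0.0557, 0.3699]
tcp_rot: [3.142, -0.0, 0.025]
wrist_force: [0.8, -0.4, 0.2]
width: 0.094
grasp_force: 0.0
```

Run:
```python
from h import *
s=arm.read_state();print(s['t'],s['tool_pos'],s['tcp_rot'],s['joint_pos'])
g=pose(.0225,0);plan([([.557,.2762,.32],g),([.557,.2762,.2],g)])
```

```text
1.4333 [ 0.41482076 -0.05571123  0.36993081] [ 3.14152135e+00 -9.18918062e-05  2.54967112e-02] [-3.40910998e-01 -2.18488221e-01  1.63285494e+00 -3.40605180e-05
  1.72711460e+00  1.20438332e+00]
[0.0, -0.0, 0.004, 0.502, -1.094, 0.166] mm 365 deg 0.2
[0.0, -0.0, 0.004, 0.502, -1.094, 0.566] mm 399 deg 0.2
```

>>> move_arm(plan=[[0, 0, 0, 0.46, -1, 0, 1], [0, 0, 0, 0.46, -1, 0, 1], [0, 0, 0, 0.46, -1, 0, 1], [0, 0, 0, 0.46, -1, 0, 1], [0, 0, 0, 0.46, -1, 0, 1], [0, 0, 0, 0.46, -1, 0, 1], [0, 0, 0, 0.46, -1, 0, 1], [0, 0, 0, 0.46, -1, 0, 1]])

```text
t: 2.1
tool_pos: [0.5452, 0.248, 0.3693]
tcp_rot: [3.141, 0.001, 0.026]
wrist_force: [0.8, 0.3, 0.4]
width: 0.0945
grasp_force: 0.0
```

>>> move_arm(plan=[[0, 0, 0, 0.042, -0.094, 0.1, 1], [0, 0, 0, 0.042, -0.094, 0.25, 1], [0, 0, 0, 0.042, -0.094, 0.4, 1], [0, 0, 0, 0.042, -0.094, 0.55, 1], [0, 0, 0, 0.042, -0.094, 0.68, 1], [0, 0, 0, 0.042, -0.094, 0.75, 1], [0, 0, 0, 0.042, -0.094, 0.75, 1], [0, 0, 0, 0.042, -0.094, 0.75, 1]])

```text
t: 2.77
tool_pos: [0.5551, 0.2734, 0.1428]
tcp_rot: [3.14, 0.005, 0.025]
wrist_force: [0.3, 0.9, 0.9]
width: 0.0935
grasp_force: 0.0
```

Run:
```python
from h import *
s=arm.read_state();print(s['t'],s['tool_pos'],s['tcp_rot'],s['joint_pos'])
g=pose(.0225,0);plan([([.557,.2762,.032],g)])
p,d=cap('side');q=cap('top')[0]
a=cv2.resize(p[200:340,140:280],None,fx=4,fy=4);b=cv2.resize(q[160:265,140:200],None,fx=4,fy=5.334)
b=cv2.resize(b,(240,560))
cv2.imwrite('pics/look3.png',np.hstack([a,b])[...,::-1])
```

```text
2.7667 [0.55514221 0.2734462  0.14283355] [3.1399775  0.0053734  0.02548483] [3.17935631e-01 3.56024672e-01 1.48598552e+00 2.65846867e-06
 1.30519335e+00 1.86324208e+00]
[0.002, 0.007, 0.004, 0.008, -0.01, 0.369] mm 111 deg 0.4
```

View pics/look3.png

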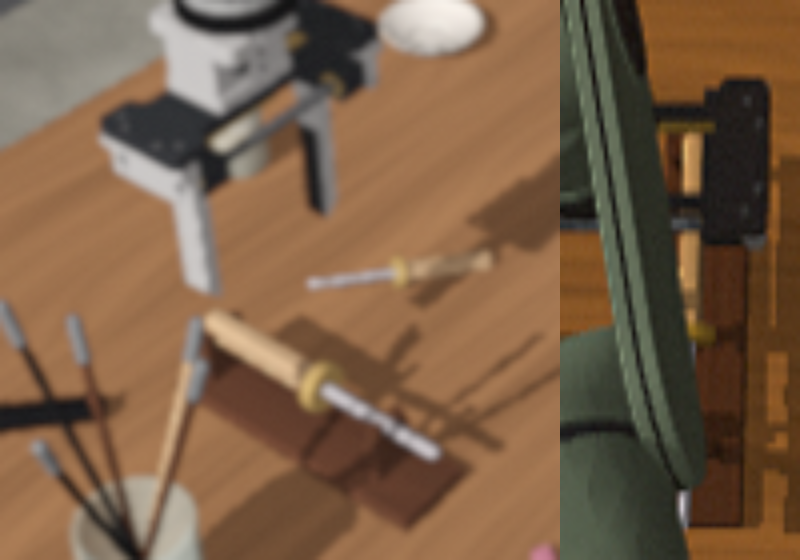

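The gripper straddles the rod in both views, with the handle at about (205..310, 320..380) in the crop and the fingers either side above it. I'll descend and close.

>>> move_arm(plan=[[0, 0, 0, 0.006, -0.01, 0.1, 1], [0, 0, 0, 0.006, -0.01, 0.2, 1], [0, 0, 0, 0.006, -0.01, 0.28, 1], [0, 0, 0, 0.006, -0.01, 0.33, 1], [0, 0, 0, 0.006, -0.01, 0.368, 1], [0, 0, 0, 0.006, -0.01, 0.368, 1], [0, 0, 0, 0.006, -0.01, 0.368, 1], [0, 0, 0, 0.006, -0.01, 0.368, 1]])

```text
t: 3.53
tool_pos: [0.5609, 0.2778, 0.0375]
tcp_rot: [-3.14, -0.005, 0.025]
wrist_force: [-0.8, 0.4, -0.0]
width: 0.0944
grasp_force: 0.0
```

>>> move_arm(plan=[[0, 0, 0, 0, 0, 0, 0.4], [0, 0, 0, 0, 0, 0, 0.3], [0, 0, 0, 0, 0, 0, 0.2], [0, 0, 0, 0, 0, 0, 0], [0, 0, 0, 0, 0, 0, 0], [0, 0, 0, 0, 0, 0, 0], [0, 0, 0, 0, 0, 0, 0], [0, 0, 0, 0, 0, 0, 0]], force=35)

```text
t: 4.2
tool_pos: [0.5586, 0.2771, 0.0346]
tcp_rot: [3.142, 0.0, 0.025]
wrist_force: [-0.6, -0.4, -0.4]
width: 0.044
grasp_force: 0.0
```

>>> move_arm(plan=[[0, 0, 0, 0, 0, 0, 0], [0, 0, 0, 0, 0, 0, 0], [0, 0, 0, 0, 0, 0, 0], [0, 0, 0, 0, 0, 0, 0]])

```text
t: 4.53
tool_pos: [0.5587, 0.2771, 0.0347]
tcp_rot: [-3.142, 0.0, 0.025]
wrist_force: [-0.2, 0.3, -0.3]
width: 0.017
grasp_force: 0.0
```

>>> move_arm(plan=[[0, 0, 0, 0, 0, 0, 0], [0, 0, 0, 0, 0, 0, 0], [0, 0, 0, 0, 0, 0, 0], [0, 0, 0, 0, 0, 0, 0]])

```text
t: 4.87
tool_pos: [0.5587, 0.2771, 0.0347]
tcp_rot: [3.142, -0.0, 0.026]
wrist_force: [-0.6, 0.0, 0.5]
width: 0.0139
grasp_force: 35.0
```

>>> move_arm(plan=[[0, 0, 0, 0, 0, -0.05, 0], [0, 0, 0, 0, 0, -0.12, 0], [0, 0, 0, 0, 0, -0.25, 0], [0, 0, 0, 0, 0, -0.4, 0], [0, 0, 0, 0, 0, -0.55, 0], [0, 0, 0, 0, 0, -0.68, 0], [0, 0, 0, 0, 0, -0.75, 0], [0, 0, 0, 0, 0, -0.75, 0]])

```text
t: 5.53
tool_pos: [0.5626, 0.2785, 0.2685]
tcp_rot: [-3.137, -0.014, 0.026]
wrist_force: [0.1, 0.5, -0.3]
width: 0.0136
grasp_force: 35.0
```

Run:
```python
from h import *
s=arm.read_state();print(s['t'],s['tool_pos'],s['tcp_rot'],s['joint_pos'],s['width'],s['grasp_force'])
# tube: mouth M, axis a ; grip point = tip+145a
M=np.array([.491,-.012,.14]); T=pose(-.12,np.pi/6); a=T.as_matrix()[:,0]; print(a)
grasp_off=.0154  # TCP beyond rod axis along tool z
ap=lambda k: M+a*(k+.145)+T.as_matrix()[:,2]*grasp_off
for k in (.08,.03,0,-.095): print(k,ap(k))
plan([([.60,.12,.30],pose(-.05,.26)),(ap(.05),T)])
```

```text
5.5333 [0.56258129 0.27850164 0.26851511] [-3.13707449 -0.01444388  0.02555165] [3.21863971e-01 2.68100035e-01 1.33690964e+00 1.04015446e-04
 1.52144934e+00 1.86707167e+00] 0.013619735508454495 34.999675154685974
[ 0.8597975  -0.10367381  0.5       ]
0.08 [ 0.69209906 -0.03624839  0.23916321]
0.03 [ 0.64910919 -0.0310647   0.21416321]
0 [ 0.62331526 -0.02795449  0.19916321]
-0.095 [ 0.5416345  -0.01810547  0.15166321]
[-0.019, 0.313, 0.095, 0.113, 0.531, -0.106] mm 166 deg 14.7
[-0.055, 0.648, 0.179, 0.317, 1.048, 0.148] mm 331 deg 30.3
```

>>> move_arm(plan=[[-0.01, 0.08, 0.02, 0.05, 0.1, 0, 0], [-0.02, 0.2, 0.05, 0.15, 0.22, 0, 0], [-0.02, 0.31, 0.09, 0.25, 0.34, 0, 0], [-0.03, 0.45, 0.12, 0.33, 0.46, 0, 0], [-0.04, 0.55, 0.15, 0.4, 0.58, 0.02, 0], [-0.055, 0.65, 0.18, 0.45, 0.7, 0.05, 0], [-0.055, 0.65, 0.18, 0.45, 0.8, 0.07, 0], [-0.055, 0.65, 0.18, 0.45, 0.9, 0.07, 0]])

```text
t: 6.2
tool_pos: [0.6969, 0.0087, 0.2319]
tcp_rot: [3.134, -0.502, -0.117]
wrist_force: [-0.3, 0.1, -1.1]
width: 0.0136
grasp_force: 35.0
```

Run:
```python
from h import *
s=arm.read_state();print(s['t'],s['tool_pos'],s['tcp_rot'],s['joint_pos'],s['width'],s['grasp_force'])
M=np.array([.491,-.012,.14]); T=pose(-.12,np.pi/6); m=T.as_matrix()
ap=lambda k: M+m[:,0]*(k+.145)+m[:,2]*.0154
plan([(ap(.05),T)])
```

```text
6.2 [0.69689448 0.00866126 0.23186826] [ 3.13390688 -0.50205921 -0.11737678] [-0.10478014  0.13493333  1.65842313 -0.01835718  0.84637895  1.59400549] 0.013583305793864341 35.001128911972046
[0.008, 0.027, 0.003, -0.087, 0.15, -0.017] mm 52 deg 1.3
```

>>> move_arm(plan=[[0, 0.0, 0, -0.02, 0.06, 0, 0], [0, 0, 0, -0.04, 0.12, 0, 0], [0, 0, 0, -0.05, 0.15, 0, 0], [0, 0, 0, -0.05, 0.15, 0, 0], [0, 0, 0, -0.05, 0.15, 0, 0], [0, 0, 0, -0.05, 0.15, 0, 0]])

```text
t: 6.7
tool_pos: [0.6821, -0.0315, 0.2313]
tcp_rot: [3.135, -0.511, -0.117]
wrist_force: [0.1, -0.0, -1.5]
width: 0.0135
grasp_force: 35.0
```

Run:
```python
from h import *
s=arm.read_state();print(s['t'],s['tool_pos'],s['tcp_rot'])
M=np.array([.491,-.012,.14]); T=pose(-.12,np.pi/6); m=T.as_matrix()
ap=lambda k: M+m[:,0]*(k+.145)+m[:,2]*.0154
plan([(ap(.05),T),(ap(.015),T)])
t=R.from_euler('xyz',s['tcp_rot']).as_matrix(); tip=s['tool_pos']-.0154*t[:,2]-.145*t[:,0]; print('tip est',tip, m.T@(tip-M))
for n in('side','top'):
    print(n,'tip',proj(n,tip),'collar',proj(n,tip+.095*t[:,0]),'M',proj(n,M))
    p,d=cap(n); u,v=proj(n,M).round().astype(int)
    cv2.imwrite(f'pics/{n}4.png',cv2.resize(p[v-55:v+35,u-45:u+35],None,fx=6,fy=6,interpolation=cv2.INTER_CUBIC)[...,::-1]); print(u-45,v-55)
a=cv2.imread('pics/side4.png');b=cv2.imread('pics/top4.png')
cv2.imwrite('pics/look4.png',cv2.resize(np.hstack([a,b]),(800,450)))
```

```text
6.7 [ 0.68211972 -0.03152985  0.23125863] [ 3.13532042 -0.51137053 -0.11671991]
[0.006, 0.016, 0.004, -0.057, 0.011, -0.005] mm 17 deg 0.8
[0.006, 0.016, 0.004, -0.173, 0.011, -0.003] mm 52 deg 0.8
tip est [ 0.5490556  -0.01583044  0.17372924] [ 0.0671778  -0.00314707 -0.00016205]
side tip [278.60075293 204.93668265] collar [258.9115361 181.0591268] M [293.52346088 222.09578341]
249 167
top tip [279.85013197 203.54698947] collar [284.91107272 166.78670431] M [277.61834847 228.36088984]
233 173
```

View pics/look4.png

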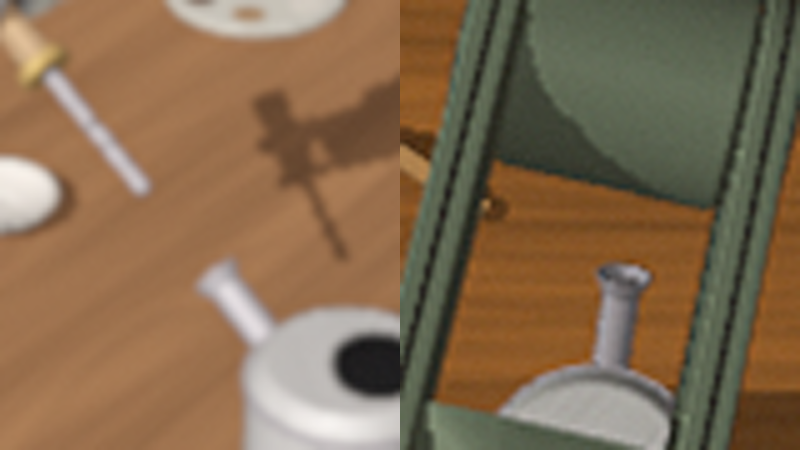

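Side view: the tip is at (277.4,205) and the mouth at (292.4,222.2). Both sit about 1.1 px left of prediction, so the relative alignment is good. In the top view the mouth is at (277.8,228.2), but the arm hides the tip. I'll check the tube's yaw from depth before inserting.

Run:
```python
from h import *
d=np.load('top.npz')['d']; W=cloud('top',d); pts=[]
for v in range(227,246):
    us=[u for u in range(262,292) if .09<W[v,u,2]<.165]
    if us:
        c=atz('top',np.mean(us),v,.14-(228.4-v)*-.0014*1.0); pts.append(c); print(v,min(us),max(us),c.round(4))
pts=np.array(pts); f=np.polyfit(pts[2:,0],pts[2:,1],1); print('yaw',np.arctan(f[0]),'y at .491',np.polyval(f,.491))
M=np.array([.491,-.012,.14])
for yw in (-.08,-.12,-.16): 
    a=pose(yw,np.pi/6).as_matrix()[:,0]; print(yw,proj('side',M-.05*a)-proj('side',M),proj('top',M-.05*a)-proj('top',M))
```

```text
227 273 282 [ 0.4942 -0.0116  0.142 ]
228 273 283 [ 0.4919 -0.0129  0.1406]
229 273 282 [ 0.4895 -0.0117  0.1392]
230 274 282 [ 0.4871 -0.0131  0.1378]
231 274 281 [ 0.4847 -0.0119  0.1364]
232 274 280 [ 0.4823 -0.0107  0.135 ]
233 274 280 [ 0.4799 -0.0108  0.1336]
234 273 280 [ 0.4774 -0.0096  0.1322]
235 273 280 [ 0.475  -0.0096  0.1308]
236 273 280 [ 0.4726 -0.0097  0.1294]
237 273 279 [ 0.4702 -0.0085  0.128 ]
238 273 279 [ 0.4677 -0.0086  0.1266]
239 273 279 [ 0.4653 -0.0086  0.1252]
240 273 279 [ 0.4629 -0.0087  0.1238]
241 272 279 [ 0.4604 -0.0075  0.1224]
242 272 279 [ 0.458  -0.0075  0.121 ]
243 272 279 [ 0.4556 -0.0076  0.1196]
244 272 278 [ 0.4531 -0.0064  0.1182]
245 272 278 [ 0.4506 -0.0065  0.1168]
yaw -0.14943580517954824 y at .491 -0.012369863040010455
-0.08 [11.16688208 13.06334003] [-1.8407463  17.80407148]
-0.12 [10.76747377 13.32286623] [-2.51011545 17.719425  ]
-0.16 [10.34959055 13.57248165] [-3.1755283 17.6080938]
```

```bash
cat >> h.py <<'E'
M=np.array([.491,-.0122,.14]); T=pose(-.135,np.pi/6); mm=T.as_matrix()
ap=lambda k: M+mm[:,0]*(k+.145)+mm[:,2]*.0154
def where():
    s=arm.read_state(); t=R.from_euler('xyz',s['tcp_rot']).as_matrix(); tip=s['tool_pos']-.0154*t[:,2]-.145*t[:,0]
    print(s['t'],'tip in tube frame(x=axis)',(mm.T@(tip-M)).round(4),'ang err',(T.inv()*R.from_matrix(t)).as_rotvec().round(4),'F tube',(mm.T@s['wrist_force']).round(1),s['grasp_force'])
E
python3 -c "
from h import *
where(); plan([(ap(.02),T),(ap(-.095),T)])"
```

```text
6.8 tip in tube frame(x=axis) [ 0.0676 -0.0044 -0.0004] ang err [ 0.003  -0.0114 -0.0167] F tube [-0.8 -0.1  1. ] 34.999752044677734
[-0.004, 0.014, 0.021, -0.158, 0.02, -0.002] mm 48 deg 1.2
[-0.004, 0.014, 0.021, -0.542, 0.014, 0.002] mm 163 deg 1.2
```

>>> move_arm(plan=[[0, 0.014, 0.02, -0.04, 0.02, 0, 0], [0, 0.014, 0.02, -0.08, 0.02, 0, 0], [0, 0.014, 0.02, -0.12, 0.02, 0, 0], [0, 0.014, 0.02, -0.16, 0.02, 0, 0], [0, 0.014, 0.02, -0.16, 0.02, 0, 0], [0, 0.014, 0.02, -0.16, 0.02, 0, 0], [0, 0.014, 0.02, -0.16, 0.02, 0, 0]])

```text
t: 7.38
tool_pos: [0.6409, -0.0332, 0.2093]
tcp_rot: [-3.14, -0.525, -0.134]
wrist_force: [1.0, -0.0, -1.3]
width: 0.0134
grasp_force: 35.0
```

```bash
python3 -c "
from h import *
where(); plan([(ap(-.02),T),(ap(-.095),T)])
s=arm.read_state();t=R.from_euler('xyz',s['tcp_rot']).as_matrix(); tip=s['tool_pos']-.0154*t[:,2]-.145*t[:,0]
print(proj('side',tip),proj('side',M),proj('top',tip))
p,d=cap('side');q,_=cap('top')
cv2.imwrite('pics/look5.png',np.hstack([cv2.resize(p[165:240,250:325],None,fx=5,fy=5,interpolation=cv2.INTER_CUBIC),cv2.resize(q[185:260,240:315],None,fx=5,fy=5,interpolation=cv2.INTER_CUBIC)])[...,::-1])"
```

```text
7.3833 tip in tube frame(x=axis) [0.0207 0.0007 0.0005] ang err [ 0.0023  0.0013 -0.0005] F tube [ 0.2 -0.1  1.6] 34.999632239341736
[-0.003, -0.002, 0.001, -0.136, -0.002, -0.001] mm 41 deg 0.2
[-0.003, -0.002, 0.001, -0.386, -0.002, -0.001] mm 116 deg 0.2
[289.33325024 216.56690161] [293.56485521 222.06462276] [279.15526698 220.85611853]
```

View pics/look5.png

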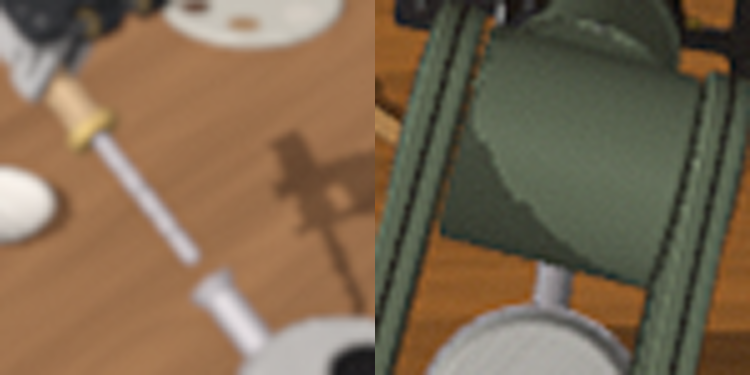

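Side view: the tip is at (288.6,217), and the shaft line extends straight to the mouth centre at (292.4,221.6). That is well aligned, so I'll insert.

>>> move_arm(plan=[[0, 0, 0, -0.04, -0.002, 0, 0], [0, 0, 0, -0.08, -0.002, 0, 0], [0, 0, 0, -0.12, -0.002, 0, 0], [0, 0, 0, -0.16, -0.002, 0, 0], [0, 0, 0, -0.18, -0.002, 0, 0], [0, 0, 0, -0.18, -0.002, 0, 0]])

```text
t: 7.98
tool_pos: [0.5926, -0.0264, 0.1803]
tcp_rot: [-3.139, -0.521, -0.135]
wrist_force: [0.2, 0.4, -1.3]
width: 0.0137
grasp_force: 35.0
```

```bash
python3 -c "
from h import *
where(); plan([(ap(-.085),T),(ap(-.095),T)])"
```

```text
7.9833 tip in tube frame(x=axis) [-0.036   0.0004  0.0006] ang err [ 0.0021 -0.0025  0.0003] F tube [-0.5 -0.4  1.3] 34.99964654445648
[-0.003, 0.003, -0.0, -0.163, -0.001, -0.003] mm 49 deg 0.2
[-0.003, 0.003, -0.0, -0.197, -0.001, -0.003] mm 59 deg 0.2
```

No contact force, so the tip is in the bore at 36 mm depth. I'll continue.

>>> move_arm(plan=[[0, 0, 0, -0.04, 0, 0, 0], [0, 0, 0, -0.08, 0, 0, 0], [0, 0, 0, -0.12, 0, 0, 0], [0, 0, 0, -0.15, 0, 0, 0], [0, 0, 0, -0.17, 0, 0, 0], [0, 0, 0, -0.17, 0, 0, 0], [0, 0, 0, -0.17, 0, 0, 0]])

```text
t: 8.57
tool_pos: [0.5504, -0.0209, 0.1563]
tcp_rot: [-3.14, -0.524, -0.135]
wrist_force: [-0.0, -0.8, -1.3]
width: 0.0139
grasp_force: 35.0
```

```bash
python3 -c "
from h import *
where()"
```

```text
8.5667 tip in tube frame(x=axis) [-0.0849  0.0006  0.0005] ang err [0.0018 0.0005 0.0003] F tube [-0.6  0.8  1.1] 34.99973773956299
```

Next is the final approach: small steps until the stop pushes back.

>>> move_arm(plan=[[0, 0, 0, -0.01, 0, 0, 0], [0, 0, 0, -0.02, 0, 0, 0], [0, 0, 0, -0.03, 0, 0, 0], [0, 0, 0, -0.035, 0, 0, 0], [0, 0, 0, -0.035, 0, 0, 0]])

```text
t: 8.98
tool_pos: [0.5445, -0.0202, 0.154]
tcp_rot: [-3.14, -0.533, -0.136]
wrist_force: [7.6, -1.1, -1.4]
width: 0.0138
grasp_force: 35.0
```

```bash
python3 -c "
from h import *
where()"
```

```text
8.9833 tip in tube frame(x=axis) [-0.0913  0.0007  0.0009] ang err [0.0015 0.0092 0.0009] F tube [5.9 0.1 5.1] 34.998995661735535
```

>>> move_arm(plan=[[0, 0, 0, -0.01, 0, 0, 0], [0, 0, 0, -0.015, 0, 0, 0], [0, 0, 0, -0.015, 0, 0, 0], [0, 0, 0, -0.015, 0, 0, 0]])

```text
t: 9.32
tool_pos: [0.5441, -0.0204, 0.1548]
tcp_rot: [-3.139, -0.541, -0.137]
wrist_force: [13.9, 0.4, -2.5]
width: 0.0137
grasp_force: 35.0
```

```bash
python3 -c "
from h import *
where()
p,d=cap('side')
cv2.imwrite('pics/look6.png',cv2.resize(p[185:245,255:330],None,fx=7,fy=7,interpolation=cv2.INTER_CUBIC)[...,::-1])"
```

```text
9.3167 tip in tube frame(x=axis) [-0.0913  0.0007  0.0012] ang err [0.0012 0.0176 0.0017] F tube [10.6 -2.3  9. ] 35.00357687473297
```

View pics/look6.png

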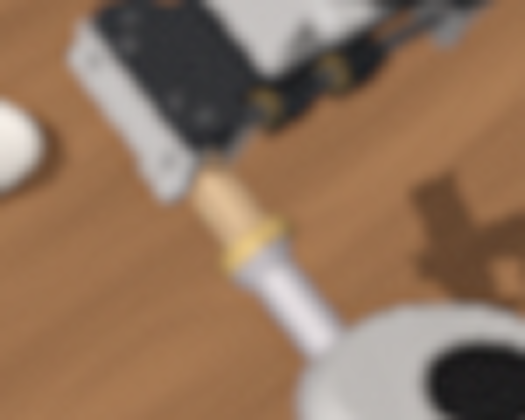

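The collar, at (255,250) in the crop, sits flush on the tube mouth, and the 10 N push produced no further travel. I'll draw it out.

>>> move_arm(plan=[[0, 0, 0, 0.03, 0, 0, 0], [0, 0, 0, 0.08, 0, 0, 0], [0, 0, 0, 0.14, 0, 0, 0], [0, 0, 0, 0.2, 0, 0, 0], [0, 0, 0, 0.26, 0, 0, 0], [0, 0, 0, 0.32, 0, 0, 0], [0, 0, 0, 0.36, 0, 0, 0], [0, 0, 0, 0.36, 0, 0, 0]])

```text
t: 10.03
tool_pos: [0.6322, -0.0323, 0.2043]
tcp_rot: [-3.14, -0.527, -0.135]
wrist_force: [0.7, -0.3, -1.3]
width: 0.0135
grasp_force: 35.0
```

```bash
python3 -c "
from h import *
where(); plan([(ap(.06),T)])"
```

```text
10.0333 tip in tube frame(x=axis) [0.0106 0.0009 0.0006] ang err [0.0015 0.003  0.0002] F tube [-0.   0.2  1.4] 34.99951243400574
[-0.002, -0.004, -0.0, 0.164, -0.003, -0.0] mm 49 deg 0.2
```

>>> move_arm(plan=[[0, 0, 0, 0.05, 0, 0, 0], [0, 0, 0, 0.11, 0, 0, 0], [0, 0, 0, 0.164, 0, 0, 0], [0, 0, 0, 0.18, 0, 0, 0], [0, 0, 0, 0.18, 0, 0, 0], [0, 0, 0, 0.18, 0, 0, 0]])

```text
t: 10.53
tool_pos: [0.6746, -0.0376, 0.2277]
tcp_rot: [-3.139, -0.52, -0.135]
wrist_force: [0.8, -0.0, -1.5]
width: 0.0139
grasp_force: 35.0
```

```bash
cat >> h.py <<'E'
L=pose(-.1,0); lm=L.as_matrix()
lp=lambda k: np.array([.4607,-.2631,.155])+lm[:,0]*(.145+k)+lm[:,2]*.0154
E
python3 -c "
from h import *
where(); plan([(lp(.1),L)]); print(lp(.1),lp(0), arm.read_state()['tool_pos'])"
```

```text
10.5333 tip in tube frame(x=axis) [0.0594 0.0005 0.0008] ang err [ 0.0021 -0.0036  0.0002] F tube [-0.  -0.1  1.7] 34.999374747276306
[0.009, -0.662, -0.043, 0.037, 0.813, 0.358] mm 267 deg 29.9
[ 0.70447602 -0.28755919  0.1396    ] [ 0.6049756  -0.27757585  0.1396    ] [ 0.67459854 -0.03763139  0.22768992]
```

>>> move_arm(plan=[[0, -0.06, 0, 0.01, 0.07, 0.02, 0], [0, -0.16, -0.01, 0.02, 0.18, 0.06, 0], [0, -0.27, -0.02, 0.03, 0.3, 0.12, 0], [0, -0.38, -0.03, 0.04, 0.42, 0.18, 0], [0, -0.49, -0.04, 0.04, 0.54, 0.24, 0], [0, -0.6, -0.04, 0.04, 0.66, 0.3, 0], [0.01, -0.66, -0.04, 0.04, 0.76, 0.35, 0], [0.01, -0.66, -0.04, 0.04, 0.81, 0.36, 0]])

```text
t: 11.2
tool_pos: [0.7052, -0.2906, 0.1335]
tcp_rot: [-3.138, 0.005, -0.105]
wrist_force: [-1.1, 1.2, -3.2]
width: 0.0136
grasp_force: 35.0
```

>>> move_arm(plan=[[0, 0, 0, 0, 0, 0, 0], [0, 0, 0, 0, 0, 0, 0], [0, 0, 0, 0, 0, 0, 0], [0, 0, 0, 0, 0, 0, 0]])

```text
t: 11.53
tool_pos: [0.7076, -0.2849, 0.1436]
tcp_rot: [-3.141, -0.007, -0.1]
wrist_force: [0.6, 0.3, -1.4]
width: 0.0142
grasp_force: 35.0
```

```bash
python3 -c "
from h import *
where(); plan([(lp(0),L)]); s=arm.read_state(); print(s['tool_pos'],s['tcp_rot'])
d=np.load('side.npz')
p,_=cap('side');q,_=cap('top')
t=R.from_euler('xyz',s['tcp_rot']).as_matrix(); tip=s['tool_pos']-.0154*t[:,2]-.145*t[:,0]
print(tip,proj('side',tip),proj('top',tip))
cv2.imwrite('pics/look7.png',np.hstack([cv2.resize(p[110:235,280:430],None,fx=2.66,fy=2.66,interpolation=cv2.INTER_CUBIC),cv2.resize(q[150:275,330:480],None,fx=2.66,fy=2.66,interpolation=cv2.INTER_CUBIC)])[...,::-1])"
```

```text
11.5333 tip in tube frame(x=axis) [0.1011 0.2462 0.0377] ang err [ 0.0102 -0.5165 -0.0339] F tube [-0.2 -0.4  1.5] 34.999374747276306
[-0.001, -0.009, -0.0, -0.343, 0.01, 0.011] mm 103 deg 0.4
[ 0.70762602 -0.28493675  0.14355106] [-3.1406773  -0.00709751 -0.10005739]
[ 0.56324472 -0.2704561   0.15792154] [322.74348723 174.80764127] [380.89713793 201.68268585]
```

View pics/look7.png

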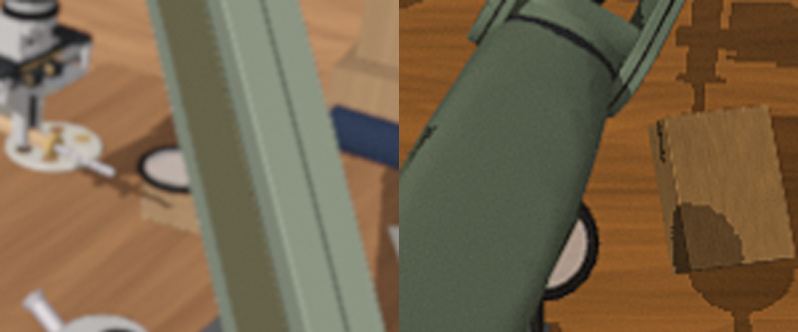

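Side view: the tip is at (322.1,175.4) against a prediction of (322.7,174.8), and the ring lies ahead of it and slightly higher. I'll slide it in under the lens.

>>> move_arm(plan=[[0, -0.009, 0, -0.05, 0.01, 0.01, 0], [0, -0.009, 0, -0.11, 0.01, 0.01, 0], [0, -0.009, 0, -0.18, 0.01, 0.01, 0], [0, -0.009, 0, -0.25, 0.01, 0.01, 0], [0, -0.009, 0, -0.31, 0.01, 0.01, 0], [0, -0.009, 0, -0.34, 0.01, 0.01, 0], [0, -0.009, 0, -0.34, 0.01, 0.01, 0], [0, -0.009, 0, -0.34, 0.01, 0.01, 0]])

```text
t: 12.3
tool_pos: [0.6061, -0.2794, 0.1389]
tcp_rot: [-3.141, 0.0, -0.102]
wrist_force: [1.0, 1.0, -0.8]
width: 0.0139
grasp_force: 35.0
```

>>> move_arm(plan=[[0, 0, 0, 0, 0, 0, 0], [0, 0, 0, 0, 0, 0, 0], [0, 0, 0, 0, 0, 0, 0], [0, 0, 0, 0, 0, 0, 0], [0, 0, 0, 0, 0, 0, 0], [0, 0, 0, 0, 0, 0, 0]])

```text
t: 12.8
tool_pos: [0.6056, -0.2797, 0.1374]
tcp_rot: [-3.14, 0.003, -0.102]
wrist_force: [0.4, 0.2, -0.8]
width: 0.0135
grasp_force: 35.0
```

```bash
python3 -c "
from h import *
s=arm.read_state(); print(s)
t=R.from_euler('xyz',s['tcp_rot']).as_matrix(); tip=s['tool_pos']-.0154*t[:,2]-.145*t[:,0]
print(tip,proj('side',tip))"
```

```text
{'t': 12.8, 'joint_pos': array([-5.62311456e-01,  4.56231771e-01,  1.35841185e+00,  1.11845667e-05,
        1.33004267e+00,  1.11062966e+00]), 'joint_velocities': array([-2.10816733e-03, -3.53434993e-03,  3.83173607e-03, -3.90822409e-05,
        4.26584297e-04, -1.20691205e-03]), 'joint_efforts': array([ 2.88643461e-02, -4.74207437e+01, -2.80643141e+01,  2.68456311e-02,
       -4.47892497e-03,  9.09244204e-05]), 'tool_pos': array([ 0.605606  , -0.27974466,  0.13739026]), 'tcp_rot': array([-3.14020905e+00,  2.76701629e-03, -1.02145562e-01]), 'wrist_force': array([ 0.39475187,  0.17748795, -0.7590695 ]), 'ft_torque': array([ 0.01204041, -0.04974921, -0.05440211]), 'grasp_force': 34.99939978122711, 'width': 0.013525551497394785}
[ 0.46140255 -0.2649849   0.1531914 ] [348.21278811 186.45985003]
```

```bash
python3 -c "
from h import *
print(arm.finish_job())"
```

```text
the job is handed in; nothing more can be done
None
```

The job is handed in. The rod went into the tube until its collar stopped on the mouth, and was drawn fully out. It is now held level with its tip about 2 mm from the lens centre and 47 mm below the glass, by the arm's own readings. The final tip position was not checked by camera, as the arm blocked the view there. The verdict was not shown.

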